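# Return the mixed-up solder reels to their own stands

## Task

All four solder reels stand on the wrong reel stands: put each one back on its own, the smallest reel on the smallest stand and so on up to the largest reel on the largest stand, each lying flat with the stand's pin in its bore. To free a stand, set a reel down upright on the empty pan of the spring scale and let go of it there; never put a reel down on the bench or the mat, and leave the pan empty at the end. Do not disturb the multimeter.

Things in the scene. Friction and masses are not known exactly. Their poses are not given: they have to be found in the camera images.
- reel_tiny: The smallest of the four solder reels: white flanges, silvery winding, standing upright on its end, 40 mm in diameter over the flanges (the winding is nearly flush with them), 30 mm tall, with a 24 mm bore right through along its axis; about 80 g. Origin: centre of its underside; z up along the bore.
- reel_small: The second smallest of the four solder reels: white flanges, silvery winding, standing upright on its end, 48 mm in diameter over the flanges (the winding is nearly flush with them), 40 mm tall, with a 24 mm bore right through along its axis; about 160 g. Origin: centre of its underside; z up along the bore.
- reel_medium: The second largest of the four solder reels: white flanges, silvery winding, standing upright on its end, 56 mm in diameter over the flanges (the winding is nearly flush with them), 50 mm tall, with a 24 mm bore right through along its axis; about 280 g. Origin: centre of its underside; z up along the bore.
- reel_large: The largest of the four solder reels: white flanges, silvery winding, standing upright on its end, 64 mm in diameter over the flanges (the winding is nearly flush with them), 60 mm tall, with a 24 mm bore right through along its axis; about 450 g. Origin: centre of its underside; z up along the bore.
- stand_tiny: The smallest of four fixed reel stands, home of the smallest reel: black disc, 76 mm diameter, 10 mm thick, with an upright 8 mm steel pin at its centre, tip 24 mm above the disc. A seated reel lies flat on the disc, pin in its bore, 8 mm of play to each side. Origin: centre of the disc's underside, on the bench, 10 mm below a seated reel's origin; z up.
- stand_small: The second smallest of four fixed reel stands, home of the second smallest reel: black disc, 92 mm diameter, 10 mm thick, with an upright 8 mm steel pin at its centre, tip 24 mm above the disc. A seated reel lies flat on the disc, pin in its bore, 8 mm of play to each side. Origin: centre of the disc's underside, on the bench, 10 mm below a seated reel's origin; z up.
- stand_medium: The second largest of four fixed reel stands, home of the second largest reel: black disc, 108 mm diameter, 10 mm thick, with an upright 8 mm steel pin at its centre, tip 24 mm above the disc. A seated reel lies flat on the disc, pin in its bore, 8 mm of play to each side. Origin: centre of the disc's underside, on the bench, 10 mm below a seated reel's origin; z up.
- stand_large: The largest of four fixed reel stands, home of the largest reel: black disc, 124 mm diameter, 10 mm thick, with an upright 8 mm steel pin at its centre, tip 24 mm above the disc. A seated reel lies flat on the disc, pin in its bore, 8 mm of play to each side. Origin: centre of the disc's underside, on the bench, 10 mm below a seated reel's origin; z up.
- scale_pan: The pan of a small white spring scale (body fixed, 112 x 116 x 18 mm): flat round steel plate, 104 mm diameter, 4 mm thick, no rim, empty at the start. Origin: centre of the pan's upper face, 36 mm above the bench when empty. The pan sinks straight down on a spring, about 2.2 mm per newton added (1 to 12 mm under one reel), at most 14 mm, and rises again when unloaded.
- multimeter: Yellow handheld multimeter lying on its back, 150 x 80 x 34 mm (dial to 43 mm), loose, a bystander to be left alone. Origin: centre of its underside; x along its length.
Not all that is in view belongs to the job. Leave any blue or yellow look-alike of the stand_small alone.

How it is judged (in metres and radians):
On the way:
1. a reel has been parked upright on the pan of the spring scale and let go (((horizontal distance between reel_tiny and scale_pan below 0.045 m and z of reel_tiny in the frame of scale_pan between -0.003 and 0.004 m and angle between reel_tiny's own z axis and vertical below 0.15 rad and contact force between reel_tiny and scale_pan above 0.3 N and contact force between the fingers and reel_tiny below 0.1 N) or (horizontal distance between reel_small and scale_pan below 0.045 m and z of reel_small in the frame of scale_pan between -0.003 and 0.004 m and angle between reel_small's own z axis and vertical below 0.15 rad and contact force between reel_small and scale_pan above 0.3 N and contact force between the fingers and reel_small below 0.1 N) or (horizontal distance between reel_medium and scale_pan below 0.045 m and z of reel_medium in the frame of scale_pan between -0.003 and 0.004 m and angle between reel_medium's own z axis and vertical below 0.15 rad and contact force between reel_medium and scale_pan above 0.3 N and contact force between the fingers and reel_medium below 0.1 N) or (horizontal distance between reel_large and scale_pan below 0.045 m and z of reel_large in the frame of scale_pan between -0.003 and 0.004 m and angle between reel_large's own z axis and vertical below 0.15 rad and contact force between reel_large and scale_pan above 0.3 N and contact force between the fingers and reel_large below 0.1 N))), for 0.2 s.
At the end, for the whole second after the job is handed in: Each reel lies flat on the stand of its own rank in size, pin in its bore: axis within 12 mm of the stand's, underside within 4 mm of the disc's upper face, tilted less than 0.1 rad, at rest; so the pan is empty (horizontal distance between reel_tiny and stand_tiny below 0.012 m and z of reel_tiny in the frame of stand_tiny between 0.006 and 0.014 m and angle between each of reel_tiny, reel_small, reel_medium, reel_large's own z axis and vertical below 0.1 rad and linear speed of each of reel_tiny, reel_small, reel_medium, reel_large below 0.02 m/s and angular speed of each of reel_tiny, reel_small, reel_medium, reel_large below 0.2 rad/s and horizontal distance between reel_small and stand_small below 0.012 m and z of reel_small in the frame of stand_small between 0.006 and 0.014 m and horizontal distance between reel_medium and stand_medium below 0.012 m and z of reel_medium in the frame of stand_medium between 0.006 and 0.014 m and horizontal distance between reel_large and stand_large below 0.012 m and z of reel_large in the frame of stand_large between 0.006 and 0.014 m); the robot touches nothing.
It fails at once if a reel is put down on the bench or the mat, or tips over (height (world z) of any of reel_tiny, reel_small, reel_medium, reel_large below 0.006 m or angle between any of reel_tiny, reel_small, reel_medium, reel_large's own z axis and vertical above 1 rad).
It fails at once if the multimeter is shifted more than 20 mm (distance of multimeter from where it was at the start of the episode above 0.02 m).
It also fails if it takes over 131 s, if anything falls off the work surface, if the arm or the gripper's body presses on something with over 40 N, if the wrist force passes 120 N, or if a joint passes its speed limit or range.

## Robot

A 6-joint arm with a two-finger parallel gripper is mounted at the origin on the work surface. World frame = base frame: x ahead of the robot, y to its left, z up, the work surface at z = 0. Lengths are in m, angles in degrees, forces in N, time in s.
With the tool pointing down it reaches from about 0.375 to 0.9 m from the base axis. Payload 3.1 kg.
Tool frame: the origin (TCP) lies on the centre line of the jaws, within the pads' length; the fingertips stand 17 mm ahead of it and the grasp point (between the pads) lies 2 mm behind it; z points along the fingers, y is the line along which they close (so a half turn about z gives the same grasp; the last joint's range is limited). The gripper opens to 87 mm and grips with 3 to 60 N. Pads are 19 mm wide; open, the fingers measure 117 mm over their backs; the gripper's body (75 mm by 190 mm) begins 51 mm behind the grasp point.
Start: joints at [-83.967, 30.224, 82.088, -0, 67.689, -10.227], TCP at [0.175, -0.6, 0.202] pointing down, gripper open.
Joint ranges: [-176.69, 176.69], [-43.24, 126.21], [12.49, 139.97], [-82, 262], [0, 151.66], [-163.58, 163.58]. Speed limits (degrees/s): [159.86, 159.86, 180, 180, 180, 180].

## Interface

Orientations are given as a 3x3 rotation matrix whose columns are the frame's x, y, z axes.
In Python, from rig import bot, imaging, finder gives the robot as it stands. The module is installed in compiled form; this text tells all that it offers.
- The arm moves only by the tool play_rows, never from a script. Its argument "motion" is a list that holds one entry, the list of rows, each a list of 6 numbers: the shift along the tool's x, y, z in m, then the turn, a rotation vector about the tool's x, y, z in degrees. In form: [[[dx, dy, dz, wx, wy, wz], ...]]. A call has 1 to 8 rows; each row is the pose to reach, as a shift and turn from the pose commanded when the call began, along the tool's axes at that moment; what a row does not reach only later rows make up. A row lasts 1/12 s, in which the tool goes at most 41.7 mm and 7.16 degrees, less where a joint would pass 70% of its speed; a pose out of reach is approached as far as the arm can. A call with a gripper value outside its range is refused whole. "fingers" is the finger opening in m, from 0 to 0.087, set as the call begins (left out, the last holds). The fingers move at their own pace and stop on an object; the grip force is fixed at half the most. Time passes only in rows, so rows that repeat a pose let the fingers close. It gives the time, the measured TCP pose, the force, the opening and the grip force at its end, in the units of the state.
- bot.read_state(): the state, without advancing time (a new reading comes with each control period).
- imaging.capture(name): name is "scene" or "top" or "wrist"; returns a dict with "frame" (480x640x3 uint8, red, green, blue), "camera_matrix" (3x3 intrinsics, pixels), "R" (3x3) and "t" (3): a world point X has camera coordinates R X + t. Camera axes: x right, y down, z forward; pixel columns grow to the right and rows downward; lengths in m; the calibration is good to about 2 mm. A picture is of the moment at which its call begins. There is no depth.
- bot.hand_in(): hands the job in; it is judged then, once.
Trained networks look in the newest picture that a camera, given by its name, has taken for a name from the list of things; names that differ only in an ending like _2 or _b are one class to them, and where a whole thing is asked for, a point or a joint stands for the part that bears it (a point fixed in the world has none). Each returns a list of dicts, best first, with "confidence" (0 to 1); they miss things now and then, are a little off and sometimes report something else, mostly with a low value. They report only what shows in the picture. A call takes as long as a camera call. They do not tell look-alikes from the thing itself.
- finder.recognise(camera, name): "at" ([x, y, z] in m, in world coordinates, good to about 4 mm: the middle of the surface that is visible of it).
- finder.outline_of(camera, name): "pixels" (480x640 bool, what is visible of it).
The state is a dict: "time_s": time; "joint_positions": joint angles; "qvel": joint speeds; "tau": joint torques, N m; "position": TCP position; "tcp_rot": TCP orientation; "force": force on the tool from outside, world axes, zero at the start; "moment": the same for the moment, N m; "opening": opening from 0.0 (shut) to 1.0 (fully open); "grasp_force": force on a finger pad.
Only numpy, scipy, OpenCV 4.12 (cv2) and the standard library are available. Lean on these libraries where they do the work, as an engineer would, in place of code of your own. Each camera call takes 0.05 s, during which the arm holds its last target. There are 200 camera calls.

## Working session

There is one attempt and no reset: what is moved stays moved. The work goes in short steps, Python scripts to look and compute and a tool call to move; the robot and the scene stay as the last step left them, time stands still between calls to the robot, and variables do not carry over. Pictures are saved under pics/ and viewed, at most 14 in all, crops included, and the job is handed in when it is done.

Besides the shell and the picture viewer there is one more tool, called as name(argument=value, ...) on one line, values as JSON. play_rows: Moves the arm, as the interface text tells. Its arguments: {"type":"object","properties":{"motion":{"type":"array"},"fingers":{"type":"number"}},"required":["motion"]}

```bash
mkdir -p pics; python3 - <<'E'
from rig import bot, imaging, finder
import cv2
for c in ("scene","top"):
    d=imaging.capture(c); cv2.imwrite(f"pics/{c}0.png",d["frame"][:,:,::-1])
    print(c,d["camera_matrix"].tolist(),d["R"].tolist(),d["t"].tolist())
    for n in "reel_tiny reel_small reel_medium reel_large stand_tiny stand_small stand_medium stand_large scale_pan multimeter".split():
        print(n,[(round(r["confidence"],2),[round(float(v),3) for v in r["at"]]) for r in finder.recognise(c,n)])
print(bot.read_state())
E
```

```text
scene [[582.962406448131, 0.0, 317.6994830277656], [0.0, 582.962406448131, 228.72088018144944], [0.0, 0.0, 1.0]] [[-0.5202697444610173, 0.8538348344358241, 0.016895813162347693], [0.5082261925702188, 0.3254572821287101, -0.7973604546846876], [-0.6863129972425458, -0.4062556252082451, -0.6032668039952233]] [0.2167765053074081, -0.1982686453255006, 1.5641720224956974]
reel_tiny [(0.56, [0.653, -0.112, 0.032])]
reel_small [(0.75, [0.682, 0.139, 0.043])]
reel_medium [(0.62, [0.463, 0.254, 0.052])]
reel_large [(0.84, [0.481, 0.035, 0.059])]
stand_tiny [(0.86, [0.471, 0.27, 0.011])]
stand_small [(0.86, [0.49, 0.048, 0.009]), (0.76, [0.51, -0.109, 0.008]), (0.71, [0.27, 0.233, 0.011]), (0.71, [0.283, -0.2, 0.009]), (0.68, [0.701, 0.354, 0.028])]
stand_medium [(0.58, [0.664, -0.097, 0.006])]
stand_large [(0.66, [0.689, 0.145, 0.008])]
scale_pan [(0.85, [0.467, -0.283, 0.035]), (0.19, [0.463, 0.255, 0.056])]
multimeter [(0.88, [0.697, 0.355, 0.032]), (0.53, [0.469, 0.273, 0.008])]
top [[473.65556938797886, 0.0, 313.960760584249], [0.0, 473.65556938797886, 238.26545503048436], [0.0, 0.0, 1.0]]
[... 951 characters left out ...]
822723e-04,
        6.76898229e+01, -1.02265821e+01]), 'qvel': array([-0.03648504,  0.01982592,  0.05852137,  0.03805775,  0.03290133,
       -0.03980078]), 'tau': array([-3.16663036e-04, -4.40022147e+01, -1.76986688e+01,  6.34259032e-02,
        5.04975615e-02, -1.78856038e-05]), 'position': array([ 0.17502522, -0.59997567,  0.20155142]), 'tcp_rot': array([[ 9.60000933e-01,  2.79996802e-01, -1.23617303e-05],
       [ 2.79996802e-01, -9.60000933e-01,  2.23093883e-06],
       [-1.12426169e-05, -5.60294831e-06, -1.00000000e+00]]), 'force': array([ 0.54441729, -0.83936947,  0.04123116]), 'moment': array([ 0.01130595, -0.01403826, -0.00241969]), 'grasp_force': 0.0, 'opening': 0.9986438929616502}
```

View pics/scene0.png

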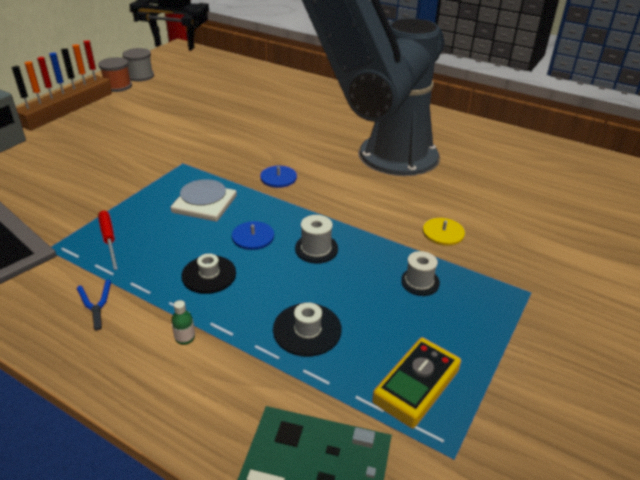

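View pics/top0.png

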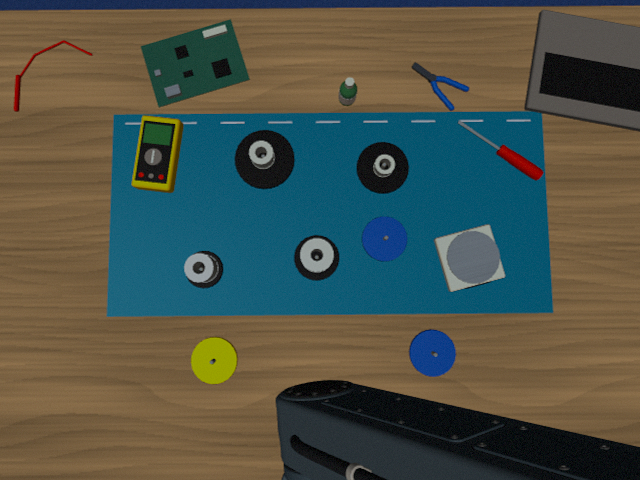

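The cameras show these pieces in the top picture, with top-image pixels:
- **Reels:** tiny (384,166) is on the medium stand, small (262,154) on the large stand, medium (201,267) on the tiny stand, and large (317,254) on the small stand.
- **Stands:** the "stand_small" candidates are black at (317,258), blue at (384,239), blue at (432,353) and yellow at (214,360). The black one is the real stand, because the description says black disc and the blue and yellow ones are look-alikes.
- **Scale pan:** (473,257).

That makes two 2-cycles. Next I'll measure exact centres by fitting silhouettes, and make the confirming crop.

```bash
cat > h.py <<'E'
from rig import bot, imaging, finder
import cv2, numpy as np
from scipy.optimize import minimize
DIM=dict(tiny=(.020,.030,.038),small=(.024,.040,.046),medium=(.028,.050,.054),large=(.032,.060,.062))
A=np.linspace(0,2*np.pi,72)
def proj(d,X):
    return cv2.projectPoints(np.asarray(X,float),cv2.Rodrigues(d["R"])[0],d["t"],d["camera_matrix"],None)[0][:,0]
def sil(d,x,y,r,z0,z1):
    P=np.array([[x+r*np.cos(a),y+r*np.sin(a),z] for z in (z0,z1) for a in A])
    m=np.zeros((480*4,640*4),np.uint8)
    cv2.fillConvexPoly(m,cv2.convexHull((proj(d,P)*4+1.5).astype(np.float32)).round().astype(int),1)
    return cv2.resize(m.astype(np.float32),(640,480),interpolation=cv2.INTER_AREA)
def fit(d,mask,r,z0,z1,x0,extra=None):
    m=mask.astype(np.float32)
    def f(p):
        s=sil(d,p[0],p[1],r,z0,z1)
        if extra is not None: s=np.maximum(s,extra)
        return 1-np.minimum(s,m).sum()/np.maximum(s,m).sum()
    o=minimize(f,x0,method="Nelder-Mead",options=dict(initial_simplex=np.array([x0,[x0[0]+.01,x0[1]],[x0[0],x0[1]+.01]]),xatol=2e-4,fatol=1e-5))
    return o.x,1-o.fun
def out(c,n,d,near):
    L=finder.outline_of(c,n); p=proj(d,[near])[0]
    def k(l):
        v,u=np.nonzero(l["pixels"]); return np.hypot(u.mean()-p[0],v.mean()-p[1]) if len(u) else 1e9
    return min(L,key=k)["pixels"] if L else None
E
python3 - <<'E'
from h import *
reel=dict(tiny=(.648,-.113),small=(.665,.136),medium=(.446,.247),large=(.462,.029))
stand=dict(tiny=(.444,.246),small=(.46,.03),medium=(.648,-.113),large=(.665,.132))
on=dict(tiny="medium",small="large",medium="tiny",large="small")
for c in ("top","scene"):
    d=imaging.capture(c)
    for n in reel:
        r,h,_=DIM[n]
        m=out(c,"reel_"+n,d,(*reel[n],.03)); p,q=fit(d,m,r,.010,.010+h,reel[n])
        s=on[n]; ms=out(c,"stand_"+s,d,(*stand[s],.01))
        ps,qs=fit(d,ms|m,DIM[s][2],0,.010,stand[s],extra=m.astype(np.float32))
        print(c,n,p.round(4),round(q,3),"stand",s,ps.round(4),round(qs,3))
    m=out(c,"scale_pan",d,(.463,-.285,.03)); print(c,"pan",fit(d,m,.052,.032,.036,(.463,-.285)))
    if c=="top":
        cv2.imwrite("pics/crop.png",cv2.resize(d["frame"][130:390,175:475,::-1],None,fx=2.3,fy=2.3,interpolation=cv2.INTER_CUBIC))
E
```

```text
top tiny [ 0.6478 -0.11  ] 0.651 stand medium [ 0.6498 -0.1093] 0.965
top small [0.6712 0.1365] 0.892 stand large [0.669  0.1338] 0.975
top medium [0.4439 0.2542] 0.922 stand tiny [0.4426 0.2554] 0.958
top large [0.465  0.0276] 0.823 stand small [0.4637 0.0269] 0.911
top pan (array([ 0.46117024, -0.28024761]), np.float64(0.9595856070518494))
scene tiny [ 0.6457 -0.1154] 0.925 stand medium [ 0.6477 -0.1154] 0.957
scene small [0.6699 0.1324] 0.908 stand large [0.6667 0.1286] 0.937
scene medium [0.4406 0.2488] 0.879 stand tiny [0.4402 0.2509] 0.921
scene large [0.4623 0.0226] 0.945 stand small [0.4608 0.0219] 0.932
scene pan (array([ 0.45920394, -0.28622956]), np.float64(0.9464958310127258))
```

View pics/crop.png

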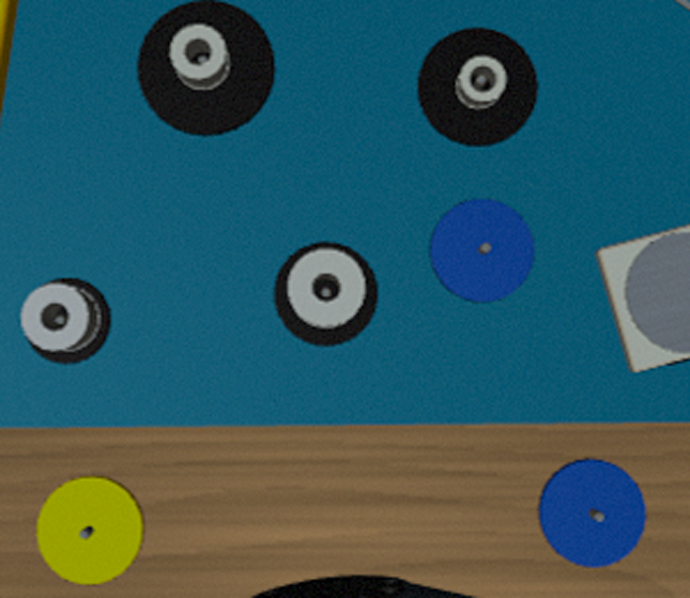

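The crop confirms the black disc at (317,258) in the top picture, with the large reel on it, as the real stand_small; the blue and yellow discs are bare. The two cameras disagree by about 5 mm in y, so I'll check with the wrist camera on the way.

play_rows(motion=[[[0.037, -0.021, 0, 0, 0, 4], [0.074, -0.042, 0, 0, 0, 8], [0.111, -0.063, 0, 0, 0, 12], [0.148, -0.084, 0, 0, 0, 16.26], [0.185, -0.105, 0, 0, 0, 16.26], [0.222, -0.126, 0, 0, 0, 16.26], [0.259, -0.147, 0, 0, 0, 16.26], [0.295, -0.168, 0, 0, 0, 16.26]]], fingers=0.087)

```text
time_s: 2.77
position: [0.4082, -0.3591, 0.2018]
tcp_rot: [[1.0, -0.0, 0.0], [-0.0, -1.0, -0.0], [0.0, 0.0, -1.0]]
force: [0.2, -0.5, -0.9]
opening: 0.998
grasp_force: 0.0
```

play_rows(motion=[[[0.028, -0.029, 0, 0, 0, 0], [0.056, -0.058, 0, 0, 0, 0], [0.084, -0.087, 0, 0, 0, 0], [0.112, -0.116, 0, 0, 0, 0], [0.14, -0.145, 0, 0, 0, 0], [0.168, -0.174, 0, 0, 0, 0], [0.196, -0.203, 0, 0, 0, 0], [0.216, -0.223, 0, 0, 0, 0]]])

```text
time_s: 3.43
position: [0.6251, -0.1344, 0.2017]
tcp_rot: [[1.0, 0.002, 0.001], [0.002, -1.0, 0.001], [0.001, -0.001, -1.0]]
force: [0.1, -0.7, 0.0]
opening: 1.001
grasp_force: 0.0
```

play_rows(motion=[[[0.02, -0.02, 0, 0, 0, 0], [0.02, -0.02, 0, 0, 0, 0], [0.02, -0.02, 0, 0, 0, 0], [0.02, -0.02, 0, 0, 0, 0]]])

```text
time_s: 3.77
position: [0.6424, -0.1176, 0.2013]
tcp_rot: [[1.0, 0.0, -0.001], [0.0, -1.0, -0.0], [-0.001, 0.0, -1.0]]
force: [-0.3, -0.1, 0.6]
opening: 1.0
grasp_force: 0.0
```

```bash
python3 - <<'E'
from h import *
s=bot.read_state(); print(s["position"],s["time_s"])
d=imaging.capture("wrist"); cv2.imwrite("pics/w1.png",d["frame"][:,:,::-1])
m=out("wrist","reel_tiny",d,(.647,-.113,.03)); print(fit(d,m,.020,.010,.040,(.647,-.113)))
ms=out("wrist","stand_medium",d,(.648,-.113,.01)); print(fit(d,ms|m,.054,0,.010,(.648,-.113),extra=m.astype(np.float32)))
E
```

```text
[ 0.64241039 -0.11763678  0.2012771 ] 3.7667
(array([ 0.648554  , -0.11118852]), np.float64(0.7277284860610962))
(array([ 0.65013026, -0.11159499]), np.float64(0.9728547930717468))
```

View pics/w1.png

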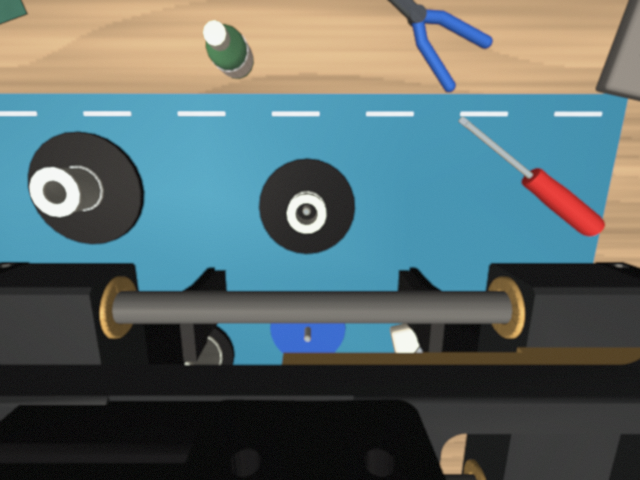

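The wrist picture shows the tiny reel at (307,212) on the medium stand at (307,206), and agrees with the two-camera average within 2 mm. Going down to grasp.

play_rows(motion=[[[0.005, -0.0055, 0.03, 0, 0, 0], [0.005, -0.0055, 0.06, 0, 0, 0], [0.005, -0.0055, 0.09, 0, 0, 0], [0.005, -0.0055, 0.12, 0, 0, 0], [0.005, -0.0055, 0.145, 0, 0, 0], [0.005, -0.0055, 0.162, 0, 0, 0], [0.005, -0.0055, 0.169, 0, 0, 0], [0.005, -0.0055, 0.169, 0, 0, 0]]])

```text
time_s: 4.58
position: [0.6461, -0.1126, 0.0307]
tcp_rot: [[1.0, -0.002, -0.004], [-0.002, -1.0, 0.001], [-0.004, -0.001, -1.0]]
force: [-0.7, -0.4, 0.0]
opening: 0.998
grasp_force: 0.0
```

play_rows(motion=[[[0, 0, 0, 0, 0, 0], [0, 0, 0, 0, 0, 0], [0, 0, 0, 0, 0, 0], [0, 0, 0, 0, 0, 0], [0, 0, 0, 0, 0, 0], [0, 0, 0, 0, 0, 0], [0, 0, 0, 0, 0, 0], [0, 0, 0, 0, 0, 0]]], fingers=0.03)

```text
time_s: 5.25
position: [0.648, -0.112, 0.0327]
tcp_rot: [[1.0, 0.0, 0.0], [0.0, -1.0, -0.0], [0.0, 0.0, -1.0]]
force: [-0.9, -0.4, -0.3]
opening: 0.478
grasp_force: 0.0
```

play_rows(motion=[[[0, 0, 0, 0, 0, 0], [0, 0, 0, 0, 0, 0], [0, 0, 0, 0, 0, 0], [0, 0, -0.01, 0, 0, 0], [0, 0, -0.03, 0, 0, 0], [0, 0, -0.05, 0, 0, 0], [0, 0, -0.07, 0, 0, 0], [0, 0, -0.085, 0, 0, 0]]])

```text
time_s: 5.92
position: [0.6487, -0.1123, 0.1201]
tcp_rot: [[1.0, -0.0, 0.002], [-0.0, -1.0, -0.001], [0.002, 0.001, -1.0]]
force: [0.9, -0.5, 0.2]
opening: 0.347
grasp_force: 0.0
```

play_rows(motion=[[[-0.015, 0.014, -0.005, 0, 0, 0], [-0.042, 0.038, -0.005, 0, 0, 0], [-0.069, 0.062, -0.005, 0, 0, 0], [-0.096, 0.087, -0.005, 0, 0, 0], [-0.123, 0.112, -0.005, 0, 0, 0], [-0.15, 0.136, -0.005, 0, 0, 0], [-0.175, 0.159, -0.005, 0, 0, 0], [-0.188, 0.171, -0.005, 0, 0, 0]]])

```text
time_s: 6.58
position: [0.4575, -0.2852, 0.1234]
tcp_rot: [[1.0, -0.002, -0.001], [-0.002, -1.0, -0.001], [-0.001, 0.001, -1.0]]
force: [0.3, 0.4, 0.1]
opening: 0.343
grasp_force: 0.0
```

play_rows(motion=[[[0, 0, 0, 0, 0, 0], [0, 0, 0.01, 0, 0, 0], [0, 0, 0.02, 0, 0, 0], [0, 0, 0.03, 0, 0, 0], [0, 0, 0.03, 0, 0, 0], [0, 0, 0.03, 0, 0, 0]]])

```text
time_s: 7.08
position: [0.4599, -0.2815, 0.0912]
tcp_rot: [[1.0, 0.002, -0.002], [0.002, -1.0, 0.002], [-0.002, -0.002, -1.0]]
force: [-0.8, -0.2, -0.3]
opening: 0.345
grasp_force: 0.0
```

```bash
python3 - <<'E'
from h import *
s=bot.read_state(); print(s["position"],s["time_s"],s["opening"],s["grasp_force"],s["force"])
d=imaging.capture("scene"); cv2.imwrite("pics/s2.png",cv2.resize(d["frame"][100:300,60:360,::-1],None,fx=2.5,fy=2.5))
E
```

```text
[ 0.4599069  -0.28152321  0.09118492] 7.0833 0.3447263170720773 0.0 [-0.75691358 -0.15914401 -0.26789935]
```

View pics/s2.png

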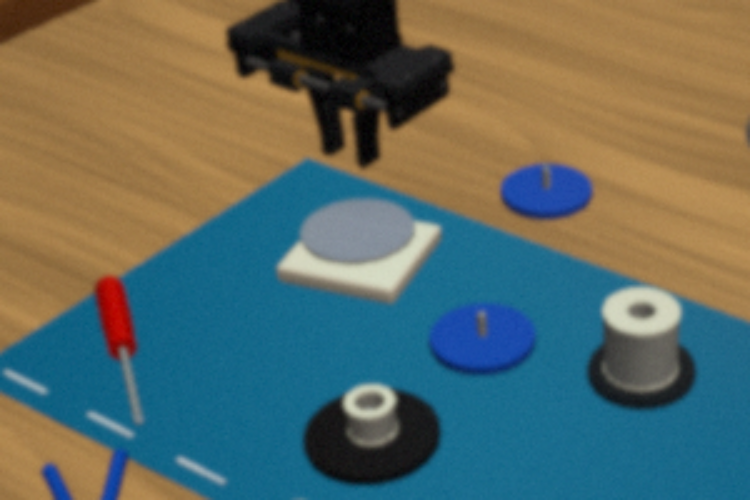

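The tiny reel was not picked up: it still stands at crop (370,415) on the medium stand, and the fingers closed to 30 mm with nothing in them. I'll re-measure, then retry commanding a full close and checking the grip force before lifting.

```bash
python3 - <<'E'
from h import *
for c in("top","scene"):
    d=imaging.capture(c)
    L=finder.outline_of(c,"reel_tiny")
    for l in L:
        v,u=np.nonzero(l["pixels"]); print(c,l["confidence"],u.mean(),v.mean(),len(u))
    m=out(c,"reel_tiny",d,(.647,-.113,.03)); print(fit(d,m,.020,.010,.040,(.647,-.113)))
E
```

```text
top 0.66 383.04761904761904 165.375 336
(array([ 0.64859362, -0.10981538]), np.float64(0.838750422000885))
scene 0.86 207.61990950226243 265.4366515837104 442
(array([ 0.64617043, -0.11550894]), np.float64(0.9489920139312744))
```

play_rows(motion=[[[0.025, -0.023, -0.01, 0, 0, 0], [0.05, -0.046, -0.02, 0, 0, 0], [0.075, -0.068, -0.03, 0, 0, 0], [0.1, -0.09, -0.03, 0, 0, 0], [0.125, -0.113, -0.03, 0, 0, 0], [0.15, -0.136, -0.03, 0, 0, 0], [0.175, -0.158, -0.03, 0, 0, 0], [0.188, -0.17, -0.03, 0, 0, 0]]], fingers=0.087)

```text
time_s: 8.1
position: [0.6508, -0.1103, 0.1231]
tcp_rot: [[1.0, 0.002, 0.003], [0.002, -1.0, 0.0], [0.003, -0.0, -1.0]]
force: [-0.8, -0.0, -0.2]
opening: 0.87
grasp_force: 0.0
```

play_rows(motion=[[[0, 0, 0.02, 0, 0, 0], [0, 0, 0.045, 0, 0, 0], [0, 0, 0.07, 0, 0, 0], [0, 0, 0.085, 0, 0, 0], [0, 0, 0.09, 0, 0, 0], [0, 0, 0.09, 0, 0, 0], [0, 0, 0.09, 0, 0, 0]]])

```text
time_s: 8.68
position: [0.6485, -0.1133, 0.0331]
tcp_rot: [[1.0, -0.0, 0.001], [-0.0, -1.0, -0.0], [0.001, 0.0, -1.0]]
force: [-0.3, -0.7, -0.1]
opening: 0.993
grasp_force: 0.0
```

play_rows(motion=[[[0, 0, 0, 0, 0, 0], [0, 0, 0, 0, 0, 0], [0, 0, 0, 0, 0, 0], [0, 0, 0, 0, 0, 0], [0, 0, 0, 0, 0, 0], [0, 0, 0, 0, 0, 0], [0, 0, 0, 0, 0, 0], [0, 0, 0, 0, 0, 0]]], fingers=0.0)

```text
time_s: 9.35
position: [0.6479, -0.113, 0.0326]
tcp_rot: [[1.0, 0.0, -0.0], [0.0, -1.0, -0.0], [-0.0, 0.0, -1.0]]
force: [0.3, 0.4, 0.3]
opening: 0.475
grasp_force: 0.0
```

play_rows(motion=[[[0, 0, 0, 0, 0, 0], [0, 0, 0, 0, 0, 0], [0, 0, 0, 0, 0, 0], [0, 0, 0, 0, 0, 0], [0, 0, 0, 0, 0, 0], [0, 0, 0, 0, 0, 0]]])

```text
time_s: 9.85
position: [0.6479, -0.113, 0.0325]
tcp_rot: [[1.0, 0.0, -0.0], [0.0, -1.0, 0.0], [-0.0, -0.0, -1.0]]
force: [-0.0, 0.3, -0.1]
opening: 0.04
grasp_force: 0.0
```

The fingers closed completely without touching the reel, so I need to see where it is relative to the jaws.

```bash
python3 - <<'E'
from h import *
d=imaging.capture("scene"); a=cv2.resize(d["frame"][190:310,140:290,::-1],None,fx=2.6,fy=2.6)
d=imaging.capture("wrist"); b=cv2.resize(d["frame"][:,:,::-1],(416,312)); cv2.imwrite("pics/s3.png",np.hstack([a[:312],b]))
print(d["R"],d["t"],-d["R"].T@d["t"])
E
```

```text
[[-6.30477468e-04 -9.99999780e-01 -2.04298568e-04]
 [-9.70075713e-01  5.62006909e-04  2.42801967e-01]
 [-2.42801799e-01  3.51266249e-04 -9.70075854e-01]] [-0.11266829  0.64035742  0.38215781] [ 0.71391275 -0.11316239  0.215219  ]
```

View pics/s3.png

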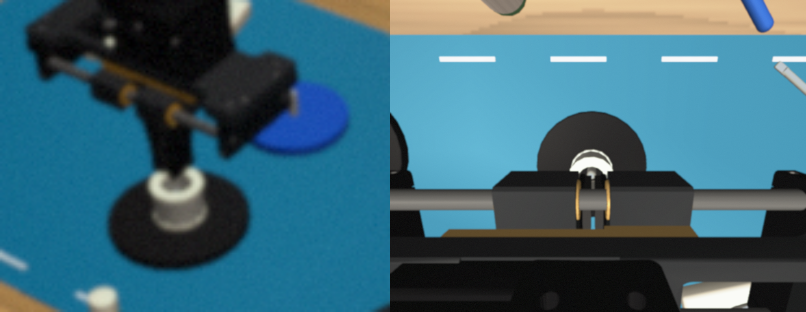

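```bash
python3 - <<'E'
from h import *
T=np.array([.648,-.113,.0155])
for c in("scene","top"):
    d=imaging.capture(c)
    f=d["frame"][:,:,::-1].copy()
    print(c,"tip",proj(d,[T]),"tip if z=.040",proj(d,[[.648,-.113,.04]]))
    if c=="scene":
        a=cv2.resize(f[225:300,160:260],None,fx=7,fy=7,interpolation=cv2.INTER_CUBIC)
        for z,col in((.04,(0,0,255)),(.010,(0,255,0))):
            P=proj(d,[[.6475+.02*np.cos(t),-.1127+.02*np.sin(t),z] for t in A]); cv2.polylines(a,[((P-[160,225])*7).astype(int)],True,col,1)
        cv2.imwrite("pics/s4.png",a)
E
```

```text
scene tip [[208.47965167 270.03574273]] tip if z=.040 [[207.2765879  260.59168033]]
top tip [[383.85903548 166.87909618]] tip if z=.040 [[385.65524547 163.84023846]]
```

View pics/s4.png

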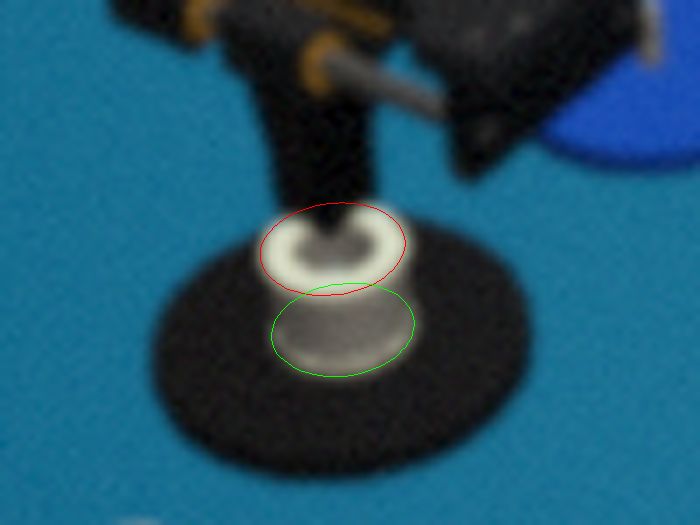

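The drawn circles match the reel, but the fingertips end at about pixel (208,259) in the scene picture. The stated geometry predicts row 270, so the tips really sit about 30 mm higher, above the reel top. I'll open, go lower in steps and check by eye.

play_rows(motion=[[[0, 0, 0, 0, 0, 0], [0, 0, 0, 0, 0, 0], [0, 0, 0, 0, 0, 0], [0, 0, 0, 0, 0, 0], [0, 0, 0, 0, 0, 0], [0, 0, 0, 0, 0, 0], [0, 0, 0, 0, 0, 0], [0, 0, 0, 0, 0, 0]]], fingers=0.07)

```text
time_s: 10.72
position: [0.6479, -0.1131, 0.0325]
tcp_rot: [[1.0, 0.0, -0.0], [0.0, -1.0, 0.0], [-0.0, -0.0, -1.0]]
force: [0.6, -0.1, -0.4]
opening: 0.53
grasp_force: 0.0
```

play_rows(motion=[[[0, 0, 0, 0, 0, 0], [0, 0, 0, 0, 0, 0], [0, 0, 0, 0, 0, 0], [0, 0, 0, 0, 0, 0], [0, 0, 0.003, 0, 0, 0], [0, 0, 0.006, 0, 0, 0], [0, 0, 0.009, 0, 0, 0], [0, 0, 0.012, 0, 0, 0]]])

```text
time_s: 11.38
position: [0.6478, -0.113, 0.02]
tcp_rot: [[1.0, 0.0, -0.0], [0.0, -1.0, 0.0], [-0.0, -0.0, -1.0]]
force: [-0.6, -0.0, -1.2]
opening: 0.801
grasp_force: 0.0
```

```bash
python3 - <<'E'
from h import *
s=bot.read_state(); print(s["position"],s["time_s"],s["opening"],s["force"]); p=s["position"]; w=s["opening"]*.087/2
ims=[]
for c in("scene","top"):
    d=imaging.capture(c)
    f=d["frame"][:,:,::-1].copy()
    q0=proj(d,[p])[0].astype(int)-[50,45]
    a=cv2.resize(f[q0[1]:q0[1]+75,q0[0]:q0[0]+100],None,fx=4,fy=4,interpolation=cv2.INTER_CUBIC)
    for sg in(-1,1):   # inner tip edges: claimed (red), +10 (green), +20 (blue), +30 (yellow)
        for dz,col in((-.017,(0,0,255)),(-.007,(0,255,0)),(.003,(255,0,0)),(.013,(0,255,255))):
            P=proj(d,[[p[0]-.0095,p[1]+sg*w,p[2]+dz],[p[0]+.0095,p[1]+sg*w,p[2]+dz]]); cv2.polylines(a,[((P-q0)*4).astype(int)],False,col,1)
    ims.append(a)
cv2.imwrite("pics/s5.png",np.hstack(ims))
E
```

```text
[ 0.64775775 -0.11297734  0.02003193] 11.3833 0.8014403815092283 [-0.561078   -0.01443535 -1.18611507]
```

View pics/s5.png

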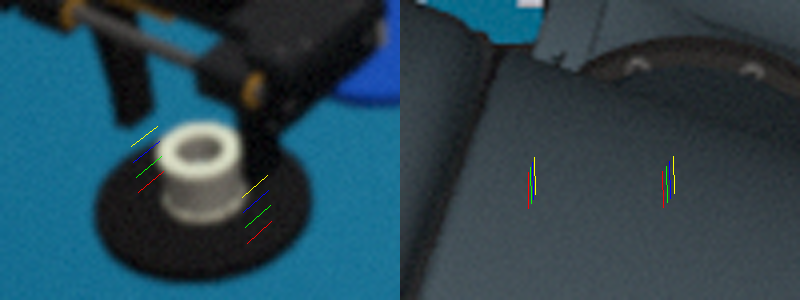

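The tips are still high: the left one is at crop (136,118), about 40 mm above its stated place and level with the reel's top. I'll keep descending in steps, watching the force.

play_rows(motion=[[[0, 0, 0.003, 0, 0, 0], [0, 0, 0.006, 0, 0, 0], [0, 0, 0.009, 0, 0, 0], [0, 0, 0.011, 0, 0, 0], [0, 0, 0.013, 0, 0, 0], [0, 0, 0.015, 0, 0, 0], [0, 0, 0.015, 0, 0, 0]]])

```text
time_s: 12.07
position: [0.6476, -0.1129, 0.005]
tcp_rot: [[1.0, 0.0, -0.001], [0.0, -1.0, 0.0], [-0.001, -0.0, -1.0]]
force: [0.9, 0.5, -0.1]
opening: 0.804
grasp_force: 0.0
```

```bash
python3 - <<'E'
from h import *
s=bot.read_state(); print(s["position"],s["time_s"],s["opening"],s["force"]); p=s["position"]; w=s["opening"]*.087/2
ims=[]
d=imaging.capture("scene")
f=d["frame"][:,:,::-1].copy()
q0=np.array([155,205])
a=cv2.resize(f[205:300,155:270],None,fx=6,fy=6,interpolation=cv2.INTER_CUBIC)
a=cv2.convertScaleAbs(a,alpha=2.2)
for sg in(-1,1):
        for dz,col in((.013,(0,0,255)),(.023,(0,255,0)),(.033,(255,0,0))):
            P=proj(d,[[p[0]-.0095,p[1]+sg*w,p[2]+dz],[p[0]+.0095,p[1]+sg*w,p[2]+dz]]); cv2.polylines(a,[((P-q0)*6).astype(int)],False,col,1)
cv2.imwrite("pics/s6.png",a)
E
```

```text
[ 0.64763952 -0.11290294  0.00503775] 12.0667 0.8042495433032075 [ 0.877051    0.50770924 -0.11043286]
```

View pics/s6.png

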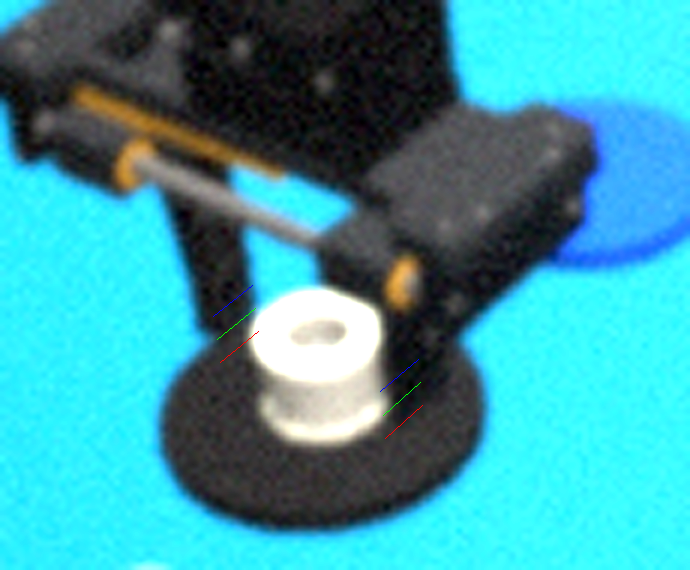

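The tips now straddle the reel at about 20 mm ahead of where the TCP reading puts them (left tip near crop (225,332)). I'll go 6 mm lower and close.

play_rows(motion=[[[0, 0, 0.002, 0, 0, 0], [0, 0, 0.004, 0, 0, 0], [0, 0, 0.006, 0, 0, 0], [0, 0, 0.006, 0, 0, 0], [0, 0, 0.006, 0, 0, 0]]])

```text
time_s: 12.53
position: [0.6478, -0.113, -0.0007]
tcp_rot: [[1.0, -0.0, -0.0], [-0.0, -1.0, 0.0], [-0.0, -0.0, -1.0]]
force: [0.3, -0.6, -0.1]
opening: 0.806
grasp_force: 0.0
```

play_rows(motion=[[[0, 0, 0.006, 0, 0, 0], [0, 0, 0, 0, 0, 0], [0, 0, 0, 0, 0, 0], [0, 0, 0, 0, 0, 0], [0, 0, 0, 0, 0, 0], [0, 0, 0, 0, 0, 0], [0, 0, 0, 0, 0, 0], [0, 0, 0, 0, 0, 0]]], fingers=0.0)

```text
time_s: 13.2
position: [0.6481, -0.113, -0.0002]
tcp_rot: [[1.0, -0.0, 0.0], [-0.0, -1.0, 0.0], [0.0, -0.0, -1.0]]
force: [-0.6, 0.8, 2.5]
opening: 0.453
grasp_force: 30.0
```

Gripped at 30 N. Lift and carry to the pan.

play_rows(motion=[[[0, 0, -0.005, 0, 0, 0], [0, 0, -0.02, 0, 0, 0], [0, 0, -0.04, 0, 0, 0], [0, 0, -0.06, 0, 0, 0], [0, 0, -0.08, 0, 0, 0], [0, 0, -0.09, 0, 0, 0], [0, 0, -0.09, 0, 0, 0]]])

```text
time_s: 13.78
position: [0.6499, -0.1137, 0.0924]
tcp_rot: [[1.0, 0.0, 0.005], [0.0, -1.0, -0.002], [0.005, 0.002, -1.0]]
force: [0.1, -0.1, -1.4]
opening: 0.454
grasp_force: 30.0
```

play_rows(motion=[[[-0.015, 0.014, 0, 0, 0, 0], [-0.042, 0.038, 0, 0, 0, 0], [-0.069, 0.062, 0, 0, 0, 0], [-0.096, 0.087, 0, 0, 0, 0], [-0.123, 0.112, 0, 0, 0, 0], [-0.15, 0.136, 0, 0, 0, 0], [-0.175, 0.159, 0, 0, 0, 0], [-0.188, 0.17, 0, 0, 0, 0]]])

```text
time_s: 14.45
position: [0.4565, -0.2846, 0.0884]
tcp_rot: [[1.0, -0.002, -0.003], [-0.002, -1.0, 0.001], [-0.003, -0.001, -1.0]]
force: [-0.2, -0.1, -1.8]
opening: 0.449
grasp_force: 30.0
```

play_rows(motion=[[[0, 0, 0, 0, 0, 0], [0, 0, 0.01, 0, 0, 0], [0, 0, 0.02, 0, 0, 0], [0, 0, 0.03, 0, 0, 0], [0, 0, 0.04, 0, 0, 0], [0, 0, 0.045, 0, 0, 0], [0, 0, 0.045, 0, 0, 0], [0, 0, 0.045, 0, 0, 0]]])

```text
time_s: 15.12
position: [0.46, -0.2823, 0.0438]
tcp_rot: [[1.0, 0.001, -0.001], [0.001, -1.0, 0.001], [-0.001, -0.001, -1.0]]
force: [-0.4, -0.1, -0.1]
opening: 0.457
grasp_force: 30.0
```

```bash
python3 - <<'E'
from h import *
s=bot.read_state(); print(s["position"],s["time_s"],s["opening"],s["grasp_force"],s["force"]);p=s["position"]
d=imaging.capture("scene"); 
m=out("scene","reel_tiny",d,(p[0],p[1],p[2]+.025))
for o in (0,.005,.0105,.015,.02): print(o,fit(d,m,.020,p[2]+o,p[2]+o+.03,p[:2]))
a=cv2.resize(d["frame"][130:240,150:290,::-1],None,fx=5,fy=5)
cv2.imwrite("pics/s7.png",a)
E
```

```text
[ 0.45999929 -0.28233371  0.04380566] 15.1167 0.4570529828611152 29.99956908635795 [-0.37154278 -0.05088662 -0.13576431]
0 (array([ 0.44527724, -0.29796555]), np.float64(0.6695091724395752))
0.005 (array([ 0.45043791, -0.29179528]), np.float64(0.6608712077140808))
0.0105 (array([ 0.45658696, -0.28657887]), np.float64(0.6513473391532898))
0.015 (array([ 0.4621757 , -0.28006133]), np.float64(0.6422085165977478))
0.02 (array([ 0.46752858, -0.27711887]), np.float64(0.633063793182373))
```

View pics/s7.png

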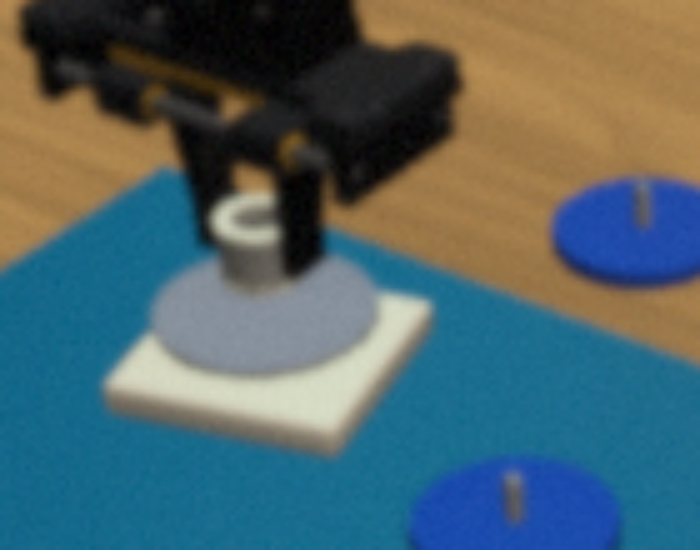

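The reel is held upright over the pan at crop (255,245), with the tips a few mm above its underside. Setting it down.

play_rows(motion=[[[0, 0, 0.005, 0, 0, 0], [0, 0, 0.01, 0, 0, 0], [0, 0, 0.014, 0, 0, 0], [0, 0, 0.016, 0, 0, 0], [0, 0, 0.018, 0, 0, 0], [0, 0, 0.02, 0, 0, 0], [0, 0, 0.02, 0, 0, 0], [0, 0, 0.02, 0, 0, 0]]])

```text
time_s: 15.88
position: [0.4598, -0.283, 0.0245]
tcp_rot: [[1.0, 0.0, -0.0], [0.0, -1.0, 0.0], [-0.0, -0.0, -1.0]]
force: [-0.5, 0.3, -0.6]
opening: 0.454
grasp_force: 30.0
```

play_rows(motion=[[[0, 0, 0, 0, 0, 0], [0, 0, 0, 0, 0, 0], [0, 0, 0, 0, 0, 0], [0, 0, 0, 0, 0, 0], [0, 0, 0, 0, 0, 0], [0, 0, 0, 0, 0, 0]]], fingers=0.075)

```text
time_s: 16.38
position: [0.46, -0.2831, 0.0246]
tcp_rot: [[1.0, 0.0, 0.0], [0.0, -1.0, -0.0], [0.0, 0.0, -1.0]]
force: [-0.1, -0.6, -0.6]
opening: 0.807
grasp_force: 0.0
```

play_rows(motion=[[[0, 0, -0.02, 0, 0, 0], [0, 0, -0.05, 0, 0, 0], [0, -0.01, -0.08, 0, 0, 0], [0, -0.045, -0.095, 0, 0, 0], [0, -0.085, -0.095, 0, 0, 0], [0, -0.125, -0.095, 0, 0, 0], [0, -0.165, -0.095, 0, 0, 0], [0, -0.2, -0.095, 0, 0, 0]]], fingers=0.087)

```text
time_s: 17.05
position: [0.4592, -0.0808, 0.1198]
tcp_rot: [[1.0, -0.0, -0.0], [-0.0, -1.0, 0.0], [-0.0, -0.0, -1.0]]
force: [0.1, -0.2, 0.5]
opening: 0.998
grasp_force: 0.0
```

play_rows(motion=[[[-0.003, -0.04, 0, 0, 0, 0], [-0.006, -0.08, 0, 0, 0, 0], [-0.009, -0.12, 0, 0, 0, 0], [-0.012, -0.16, 0, 0, 0, 0], [-0.015, -0.2, 0, 0, 0, 0], [-0.018, -0.24, 0, 0, 0, 0], [-0.018, -0.28, 0, 0, 0, 0], [-0.018, -0.31, 0, 0, 0, 0]]])

```text
time_s: 17.72
position: [0.4413, 0.2299, 0.1197]
tcp_rot: [[1.0, 0.002, 0.0], [0.002, -1.0, 0.001], [0.0, -0.001, -1.0]]
force: [0.8, 0.6, -0.7]
opening: 1.001
grasp_force: 0.0
```

```bash
cat > chk.py <<'E'
import sys
from h import *
# usage: chk.py reel support(z0) x y [stand] : fits reel and optionally stand with top+scene, prints state
def rep(n,x,y,z0,cams=("top","scene")):
    r,h,_=DIM[n]; res=[]
    for c in cams:
        d=imaging.capture(c); m=out(c,"reel_"+n,d,(x,y,z0+h/2))
        if m is None: print(c,"none"); continue
        p,q=fit(d,m,r,z0,z0+h,(x,y)); print(n,c,p.round(4),round(q,3))
s=bot.read_state(); print(s["position"].round(4),s["time_s"],round(s["opening"],3),s["force"].round(1))
a=sys.argv[1:]
for i in range(0,len(a),4): rep(a[i],*map(float,a[i+1:i+4]))
E
python3 chk.py tiny .460 -.283 .0345
python3 - <<'E'
import sys; sys.argv=["x"]
from h import *
d=imaging.capture("wrist")
for n,s,x,y in(("medium","tiny",.442,.2515),):
    r,h,_=DIM[n]; m=out("wrist","reel_"+n,d,(x,y,.03)); print(fit(d,m,r,.010,.010+h,(x,y)))
E
```

```text
[0.4413 0.2299 0.1197] 17.7167 1.001 [ 0.8  0.6 -0.7]
tiny top [ 0.4596 -0.2806] 0.854
tiny scene [ 0.4566 -0.2877] 0.911
(array([0.44495424, 0.25186758]), np.float64(0.9089078307151794))
```

play_rows(motion=[[[0.001, -0.0255, 0, 0, 0, 0], [0.001, -0.0255, 0.01, 0, 0, 0], [0.001, -0.0255, 0.03, 0, 0, 0], [0.001, -0.0255, 0.055, 0, 0, 0], [0.001, -0.0255, 0.08, 0, 0, 0], [0.001, -0.0255, 0.1, 0, 0, 0], [0.001, -0.0255, 0.113, 0, 0, 0], [0.001, -0.0255, 0.1145, 0, 0, 0]]])

```text
time_s: 18.68
position: [0.4412, 0.2501, 0.0025]
tcp_rot: [[1.0, -0.002, -0.006], [-0.002, -1.0, -0.002], [-0.006, 0.002, -1.0]]
force: [0.7, -0.0, -0.1]
opening: 1.003
grasp_force: 0.0
```

play_rows(motion=[[[0, 0, 0, 0, 0, 0], [0, 0, 0, 0, 0, 0], [0, 0, 0, 0, 0, 0], [0, 0, 0, 0, 0, 0], [0, 0, 0, 0, 0, 0], [0, 0, 0, 0, 0, 0], [0, 0, 0, 0, 0, 0], [0, 0, 0, 0, 0, 0]]], fingers=0.0)

```text
time_s: 19.35
position: [0.4434, 0.2525, 0.0058]
tcp_rot: [[1.0, 0.0, 0.001], [0.0, -1.0, 0.0], [0.001, -0.0, -1.0]]
force: [-0.2, -2.2, 6.1]
opening: 0.645
grasp_force: 30.0
```

Medium gripped. Lift and carry to the medium stand.

play_rows(motion=[[[0, 0, 0, 0, 0, 0], [0, 0, -0.01, 0, 0, 0], [0, 0, -0.03, 0, 0, 0], [0, 0, -0.05, 0, 0, 0], [0, 0, -0.07, 0, 0, 0], [0, 0, -0.09, 0, 0, 0], [0, 0, -0.1, 0, 0, 0], [0, 0, -0.1, 0, 0, 0]]])

```text
time_s: 20.02
position: [0.4442, 0.2531, 0.1072]
tcp_rot: [[1.0, 0.0, 0.005], [0.0, -1.0, 0.002], [0.005, -0.002, -1.0]]
force: [-0.1, -0.3, -2.8]
opening: 0.643
grasp_force: 30.0
```

play_rows(motion=[[[0.008, 0.014, 0, 0, 0, 0], [0.021, 0.037, 0, 0, 0, 0], [0.035, 0.062, 0, 0, 0, 0], [0.05, 0.088, 0, 0, 0, 0], [0.065, 0.115, 0, 0, 0, 0], [0.08, 0.141, 0, 0, 0, 0], [0.095, 0.168, 0, 0, 0, 0], [0.11, 0.194, 0, 0, 0, 0]]])

```text
time_s: 20.68
position: [0.5522, 0.0571, 0.1035]
tcp_rot: [[1.0, -0.0, -0.003], [-0.0, -1.0, 0.0], [-0.003, -0.0, -1.0]]
force: [0.1, 1.0, -2.4]
opening: 0.648
grasp_force: 30.0
```

play_rows(motion=[[[0.015, 0.026, 0, 0, 0, 0], [0.03, 0.053, 0, 0, 0, 0], [0.045, 0.08, 0, 0, 0, 0], [0.06, 0.106, 0, 0, 0, 0], [0.075, 0.133, 0, 0, 0, 0], [0.088, 0.156, 0, 0, 0, 0], [0.0965, 0.17, 0, 0, 0, 0], [0.0965, 0.17, 0, 0, 0, 0]]])

```text
time_s: 21.35
position: [0.651, -0.1156, 0.1032]
tcp_rot: [[1.0, -0.003, 0.001], [-0.003, -1.0, -0.001], [0.001, 0.001, -1.0]]
force: [0.8, 0.1, -2.8]
opening: 0.649
grasp_force: 30.0
```

play_rows(motion=[[[0, 0, 0.01, 0, 0, 0], [0, 0, 0.025, 0, 0, 0], [0, 0, 0.04, 0, 0, 0], [0, 0, 0.05, 0, 0, 0], [0, 0, 0.06, 0, 0, 0], [0, 0, 0.06, 0, 0, 0], [0, 0, 0.06, 0, 0, 0]]])

```text
time_s: 21.93
position: [0.6486, -0.1107, 0.044]
tcp_rot: [[1.0, 0.001, -0.002], [0.001, -1.0, 0.001], [-0.002, -0.001, -1.0]]
force: [0.1, -0.1, -3.0]
opening: 0.644
grasp_force: 30.0
```

```bash
python3 chk.py medium .650 -.112 .0495
python3 - <<'E'
from h import *
for c in ("top","scene"):
    d=imaging.capture(c); m=out(c,"reel_medium",d,(.65,-.112,.07)); ms=out(c,"stand_medium",d,(.65,-.112,.01))
    print(c,fit(d,ms,.054,0,.010,(.65,-.112)))
E
```

```text
[ 0.6486 -0.1107  0.044 ] 21.9333 0.644 [ 0.1 -0.1 -3. ]
top none
medium scene [ 0.6487 -0.1153] 0.695Traceback (most recent call last):
  File "<stdin>", line 4, in <module>
  File "h.py", line 14, in fit
    m=mask.astype(np.float32)
      ^^^^^^^^^^^
AttributeError: 'NoneType' object has no attribute 'astype'
```

play_rows(motion=[[[0, 0, 0.008, 0, 0, 0], [0, 0, 0.016, 0, 0, 0], [0, 0, 0.024, 0, 0, 0], [0, 0, 0.031, 0, 0, 0], [0, 0, 0.036, 0, 0, 0], [0, 0, 0.039, 0, 0, 0], [0, 0, 0.0395, 0, 0, 0], [0, 0, 0.0395, 0, 0, 0]]])

```text
time_s: 22.95
position: [0.6485, -0.1113, 0.0059]
tcp_rot: [[1.0, 0.0, -0.002], [0.0, -1.0, 0.001], [-0.002, -0.001, -1.0]]
force: [-2.3, 0.7, 3.4]
opening: 0.645
grasp_force: 30.0
```

play_rows(motion=[[[0, 0, 0, 0, 0, 0], [0, 0, 0, 0, 0, 0], [0, 0, 0, 0, 0, 0], [0, 0, 0, 0, 0, 0], [0, 0, 0, 0, 0, 0], [0, 0, 0, 0, 0, 0]]], fingers=0.087)

```text
time_s: 23.45
position: [0.6497, -0.1117, 0.0055]
tcp_rot: [[1.0, -0.0, 0.0], [-0.0, -1.0, -0.0], [0.0, 0.0, -1.0]]
force: [0.2, 0.1, 0.0]
opening: 0.972
grasp_force: 0.0
```

Seated. Back to the tiny reel on the pan.

play_rows(motion=[[[0, 0, -0.03, 0, 0, 0], [0, 0, -0.065, 0, 0, 0], [0, 0, -0.1, 0, 0, 0], [-0.025, 0.023, -0.1, 0, 0, 0], [-0.052, 0.047, -0.1, 0, 0, 0], [-0.079, 0.071, -0.1, 0, 0, 0], [-0.106, 0.095, -0.1, 0, 0, 0], [-0.132, 0.119, -0.1, 0, 0, 0]]])

```text
time_s: 24.12
position: [0.5162, -0.2313, 0.1058]
tcp_rot: [[1.0, 0.001, 0.0], [0.001, -1.0, -0.0], [0.0, 0.0, -1.0]]
force: [0.1, -1.2, 0.2]
opening: 0.998
grasp_force: 0.0
```

play_rows(motion=[[[-0.025, 0.023, 0, 0, 0, 0], [-0.05, 0.046, 0, 0, 0, 0], [-0.0575, 0.052, 0, 0, 0, 0], [-0.0575, 0.052, 0.02, 0, 0, 0], [-0.0575, 0.052, 0.045, 0, 0, 0], [-0.0575, 0.052, 0.07, 0, 0, 0], [-0.0575, 0.052, 0.08, 0, 0, 0], [-0.0575, 0.052, 0.081, 0, 0, 0]]])

```text
time_s: 24.78
position: [0.4589, -0.2812, 0.0225]
tcp_rot: [[1.0, 0.0, -0.003], [0.0, -1.0, 0.003], [-0.003, -0.003, -1.0]]
force: [-0.4, -0.1, -0.1]
opening: 0.998
grasp_force: 0.0
```

play_rows(motion=[[[0, 0, 0, 0, 0, 0], [0, 0, 0, 0, 0, 0], [0, 0, 0, 0, 0, 0], [0, 0, 0, 0, 0, 0], [0, 0, 0, 0, 0, 0], [0, 0, 0, 0, 0, 0], [0, 0, 0, 0, 0, 0], [0, 0, 0, 0, 0, 0]]], fingers=0.0)

```text
time_s: 25.45
position: [0.46, -0.2826, 0.0248]
tcp_rot: [[1.0, -0.0, 0.0], [-0.0, -1.0, -0.0], [0.0, 0.0, -1.0]]
force: [0.0, -0.1, 0.6]
opening: 0.485
grasp_force: 0.0
```

play_rows(motion=[[[0, 0, 0, 0, 0, 0], [0, 0, 0, 0, 0, 0], [0, 0, 0, 0, 0, 0]]])

```text
time_s: 25.7
position: [0.46, -0.2826, 0.0245]
tcp_rot: [[1.0, -0.0, 0.0], [-0.0, -1.0, -0.0], [0.0, 0.0, -1.0]]
force: [0.4, -0.1, 0.2]
opening: 0.449
grasp_force: 30.0
```

play_rows(motion=[[[0, 0, -0.01, 0, 0, 0], [0, 0, -0.03, 0, 0, 0], [0, 0, -0.06, 0, 0, 0], [0, -0.01, -0.09, 0, 0, 0], [0, -0.03, -0.1, 0, 0, 0], [0, -0.06, -0.1, 0, 0, 0], [0, -0.09, -0.1, 0, 0, 0], [0, -0.12, -0.1, 0, 0, 0]]])

```text
time_s: 26.37
position: [0.4597, -0.1616, 0.1256]
tcp_rot: [[1.0, -0.001, 0.001], [-0.001, -1.0, -0.0], [0.001, 0.0, -1.0]]
force: [0.2, 0.2, -0.9]
opening: 0.453
grasp_force: 30.0
```

play_rows(motion=[[[-0.0025, -0.033, 0, 0, 0, 0], [-0.005, -0.066, 0, 0, 0, 0], [-0.0075, -0.099, 0, 0, 0, 0], [-0.01, -0.132, 0, 0, 0, 0], [-0.0125, -0.165, 0, 0, 0, 0], [-0.015, -0.198, 0, 0, 0, 0], [-0.0175, -0.231, 0, 0, 0, 0], [-0.0175, -0.264, 0, 0, 0, 0]]])

```text
time_s: 27.03
position: [0.4412, 0.103, 0.1251]
tcp_rot: [[1.0, -0.0, -0.001], [-0.0, -1.0, -0.0], [-0.001, 0.0, -1.0]]
force: [0.4, -0.1, -0.0]
opening: 0.449
grasp_force: 30.0
```

play_rows(motion=[[[0, -0.03, 0, 0, 0, 0], [0, -0.06, 0, 0, 0, 0], [0, -0.09, 0, 0, 0, 0], [0, -0.115, 0, 0, 0, 0], [0, -0.135, 0, 0, 0, 0], [0, -0.147, 0.005, 0, 0, 0], [0, -0.1525, 0.015, 0, 0, 0], [0, -0.1525, 0.03, 0, 0, 0]]])

```text
time_s: 27.7
position: [0.4432, 0.255, 0.0948]
tcp_rot: [[1.0, 0.002, 0.003], [0.002, -1.0, 0.001], [0.003, -0.001, -1.0]]
force: [-0.9, 0.0, -1.6]
opening: 0.451
grasp_force: 30.0
```

play_rows(motion=[[[0, 0, 0.015, 0, 0, 0], [0, 0, 0.03, 0, 0, 0], [0, 0, 0.045, 0, 0, 0], [0, 0, 0.05, 0, 0, 0], [0, 0, 0.05, 0, 0, 0], [0, 0, 0.05, 0, 0, 0]]])

```text
time_s: 28.2
position: [0.4423, 0.2533, 0.0443]
tcp_rot: [[1.0, -0.001, -0.001], [-0.001, -1.0, -0.0], [-0.001, 0.0, -1.0]]
force: [0.2, 0.5, -0.9]
opening: 0.454
grasp_force: 30.0
```

```bash
python3 chk.py medium .650 -.112 .010
python3 - <<'E'
from h import *
d=imaging.capture("scene"); cv2.imwrite("pics/s8.png",cv2.resize(d["frame"][170:380,160:500,::-1],None,fx=2.3,fy=2.3))
ms=out("scene","stand_tiny",d,(.443,.254,.01)); m=out("scene","reel_tiny",d,(.443,.254,.05))
if ms is not None: print("stand tiny",fit(d,ms,.038,0,.010,(.443,.254)))
if m is not None: print("reel tiny",fit(d,m,.020,.055,.085,(.443,.254)))
E
```

```text
[0.4423 0.2533 0.0443] 28.2 0.454 [ 0.2  0.5 -0.9]
medium top [ 0.648 -0.109] 0.956
medium scene [ 0.6469 -0.1152] 0.945
stand tiny (array([0.44000202, 0.25137175]), np.float64(0.9243753552436829))
reel tiny (array([0.4423815 , 0.25131944]), np.float64(0.8946087956428528))
```

View pics/s8.png

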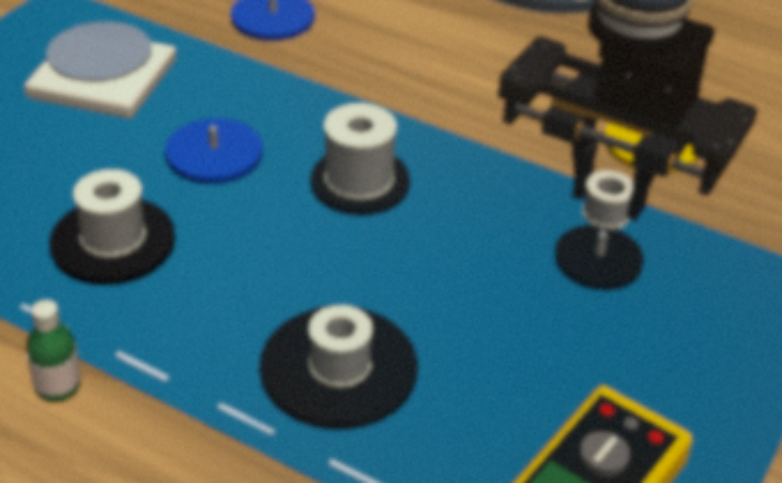

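The medium reel is seated at crop (108,215), and the tiny reel hangs just above its pin at crop (604,240). Lowering it.

play_rows(motion=[[[-0.001, 0, 0.01, 0, 0, 0], [-0.001, 0, 0.02, 0, 0, 0], [-0.001, 0, 0.03, 0, 0, 0], [-0.001, 0, 0.037, 0, 0, 0], [-0.001, 0, 0.042, 0, 0, 0], [-0.001, 0, 0.0445, 0, 0, 0], [-0.001, 0, 0.0445, 0, 0, 0], [-0.001, 0, 0.0445, 0, 0, 0]]])

```text
time_s: 29.22
position: [0.4406, 0.2537, 0.0006]
tcp_rot: [[1.0, 0.0, -0.002], [0.0, -1.0, -0.001], [-0.002, 0.001, -1.0]]
force: [-2.0, -1.6, 9.8]
opening: 0.454
grasp_force: 30.0
```

play_rows(motion=[[[0, 0, 0, 0, 0, 0], [0, 0, 0, 0, 0, 0], [0, 0, 0, 0, 0, 0], [0, 0, 0, 0, 0, 0], [0, 0, 0, 0, 0, 0], [0, 0, 0, 0, 0, 0]]], fingers=0.087)

```text
time_s: 29.72
position: [0.4414, 0.254, -0.0002]
tcp_rot: [[1.0, 0.0, -0.0], [0.0, -1.0, -0.0], [-0.0, 0.0, -1.0]]
force: [-0.3, 0.5, 0.5]
opening: 0.821
grasp_force: 0.0
```

Tiny placed. Now the small reel on the large stand.

play_rows(motion=[[[0, 0, -0.03, 0, 0, 0], [0, 0, -0.065, 0, 0, 0], [0, 0, -0.1, 0, 0, 0], [0.03, 0.015, -0.11, 0, 0, 0], [0.065, 0.033, -0.11, 0, 0, 0], [0.1, 0.051, -0.11, 0, 0, 0], [0.135, 0.069, -0.11, 0, 0, 0], [0.17, 0.088, -0.11, 0, 0, 0]]])

```text
time_s: 30.38
position: [0.6127, 0.1651, 0.1103]
tcp_rot: [[1.0, 0.0, 0.0], [0.0, -1.0, 0.0], [0.0, -0.0, -1.0]]
force: [0.7, 0.6, -0.1]
opening: 0.999
grasp_force: 0.0
```

play_rows(motion=[[[0.03, 0.016, 0, 0, 0, 0], [0.055, 0.028, 0, 0, 0, 0], [0.06, 0.031, 0.01, 0, 0, 0], [0.06, 0.031, 0.035, 0, 0, 0], [0.06, 0.031, 0.065, 0, 0, 0], [0.06, 0.031, 0.09, 0, 0, 0], [0.06, 0.031, 0.105, 0, 0, 0], [0.06, 0.031, 0.1075, 0, 0, 0]]])

```text
time_s: 31.05
position: [0.6676, 0.1351, -0.0017]
tcp_rot: [[1.0, 0.0, -0.008], [0.0, -1.0, -0.0], [-0.008, 0.0, -1.0]]
force: [-0.3, 0.1, -0.2]
opening: 1.005
grasp_force: 0.0
```

play_rows(motion=[[[0, 0, 0, 0, 0, 0], [0, 0, 0, 0, 0, 0], [0, 0, 0, 0, 0, 0], [0, 0, 0, 0, 0, 0], [0, 0, 0, 0, 0, 0], [0, 0, 0, 0, 0, 0], [0, 0, 0, 0, 0, 0], [0, 0, 0, 0, 0, 0]]], fingers=0.0)

```text
time_s: 31.72
position: [0.6718, 0.1349, 0.0033]
tcp_rot: [[1.0, -0.0, 0.001], [-0.0, -1.0, -0.0], [0.001, 0.0, -1.0]]
force: [-0.7, -0.1, 2.6]
opening: 0.545
grasp_force: 30.0
```

```bash
python3 chk.py tiny .442 .254 .01
```

```text
[0.6718 0.1349 0.0033] 31.7167 0.545 [-0.7 -0.1  2.6]
top none
tiny scene [0.4384 0.2515] 0.948
```

play_rows(motion=[[[0, 0, -0.01, 0, 0, 0], [0, 0, -0.03, 0, 0, 0], [0, 0, -0.055, 0, 0, 0], [0, 0, -0.08, 0, 0, 0], [-0.003, 0.006, -0.1, 0, 0, 0], [-0.014, 0.028, -0.105, 0, 0, 0], [-0.027, 0.054, -0.105, 0, 0, 0], [-0.04, 0.079, -0.105, 0, 0, 0]]])

```text
time_s: 32.58
position: [0.6312, 0.0557, 0.1084]
tcp_rot: [[1.0, 0.002, 0.001], [0.002, -1.0, -0.0], [0.001, 0.0, -1.0]]
force: [0.9, -1.2, -1.7]
opening: 0.544
grasp_force: 30.0
```

play_rows(motion=[[[-0.0145, 0.0285, 0, 0, 0, 0], [-0.029, 0.057, 0, 0, 0, 0], [-0.0435, 0.0855, 0, 0, 0, 0], [-0.058, 0.114, 0, 0, 0, 0], [-0.0725, 0.1425, 0, 0, 0, 0], [-0.087, 0.171, 0, 0, 0, 0], [-0.1015, 0.2, 0, 0, 0, 0], [-0.116, 0.229, 0, 0, 0, 0]]])

```text
time_s: 33.25
position: [0.5144, -0.174, 0.1076]
tcp_rot: [[1.0, 0.0, -0.0], [0.0, -1.0, 0.0], [-0.0, -0.0, -1.0]]
force: [-0.5, -0.9, -1.3]
opening: 0.551
grasp_force: 30.0
```

play_rows(motion=[[[-0.0145, 0.0285, 0, 0, 0, 0], [-0.029, 0.057, 0, 0, 0, 0], [-0.0435, 0.0855, 0, 0, 0, 0], [-0.0555, 0.11, 0, 0, 0, 0], [-0.0555, 0.11, 0.01, 0, 0, 0], [-0.0555, 0.11, 0.03, 0, 0, 0], [-0.0555, 0.11, 0.045, 0, 0, 0], [-0.0555, 0.11, 0.055, 0, 0, 0]]])

```text
time_s: 33.92
position: [0.4591, -0.2821, 0.0511]
tcp_rot: [[1.0, -0.001, -0.002], [-0.001, -1.0, 0.002], [-0.002, -0.002, -1.0]]
force: [-0.4, 0.8, -1.8]
opening: 0.543
grasp_force: 30.0
```

play_rows(motion=[[[0, 0, 0.006, 0, 0, 0], [0, 0, 0.012, 0, 0, 0], [0, 0, 0.018, 0, 0, 0], [0, 0, 0.022, 0, 0, 0], [0, 0, 0.025, 0, 0, 0], [0, 0, 0.027, 0, 0, 0], [0, 0, 0.027, 0, 0, 0], [0, 0, 0.027, 0, 0, 0]]])

```text
time_s: 34.58
position: [0.4602, -0.283, 0.0259]
tcp_rot: [[1.0, -0.0, 0.0], [-0.0, -1.0, -0.0], [0.0, 0.0, -1.0]]
force: [0.7, 0.5, 0.4]
opening: 0.546
grasp_force: 30.0
```

play_rows(motion=[[[0, 0, 0, 0, 0, 0], [0, 0, 0, 0, 0, 0], [0, 0, 0, 0, 0, 0], [0, 0, 0, 0, 0, 0], [0, 0, 0, 0, 0, 0], [0, 0, 0, 0, 0, 0]]], fingers=0.087)

```text
time_s: 35.08
position: [0.46, -0.2831, 0.0256]
tcp_rot: [[1.0, -0.0, 0.0], [-0.0, -1.0, -0.0], [0.0, 0.0, -1.0]]
force: [0.5, 0.6, -0.3]
opening: 0.911
grasp_force: 0.0
```

play_rows(motion=[[[0, 0, -0.025, 0, 0, 0], [0, 0, -0.055, 0, 0, 0], [0, -0.005, -0.09, 0, 0, 0], [0, -0.04, -0.1, 0, 0, 0], [0.001, -0.08, -0.1, 0, 0, 0], [0.002, -0.12, -0.1, 0, 0, 0], [0.003, -0.16, -0.1, 0, 0, 0], [0.004, -0.2, -0.1, 0, 0, 0]]])

```text
time_s: 35.75
position: [0.4637, -0.0816, 0.1259]
tcp_rot: [[1.0, -0.001, 0.001], [-0.001, -1.0, -0.0], [0.001, 0.0, -1.0]]
force: [1.4, 0.3, -0.1]
opening: 1.0
grasp_force: 0.0
```

play_rows(motion=[[[0.0005, -0.035, 0, 0, 0, 0], [0.0005, -0.07, 0, 0, 0, 0], [0.0005, -0.095, 0, 0, 0, 0], [0.0005, -0.1085, 0, 0, 0, 0], [0.0005, -0.1085, 0, 0, 0, 0], [0.0005, -0.1085, 0, 0, 0, 0]]])

```text
time_s: 36.25
position: [0.4644, 0.0259, 0.1256]
tcp_rot: [[1.0, 0.002, 0.0], [0.002, -1.0, -0.0], [0.0, 0.0, -1.0]]
force: [-0.4, 0.3, -0.3]
opening: 0.998
grasp_force: 0.0
```

```bash
python3 chk.py small .460 -.283 .0325
```

```text
[0.4644 0.0259 0.1256] 36.25 0.998 [-0.4  0.3 -0.3]
small top [ 0.4593 -0.2819] 0.787
small scene [ 0.4563 -0.2876] 0.951
```

play_rows(motion=[[[0, 0, 0.015, 0, 0, 0], [0, 0, 0.035, 0, 0, 0], [0, 0, 0.055, 0, 0, 0], [0, 0, 0.075, 0, 0, 0], [0, 0, 0.095, 0, 0, 0], [0, 0, 0.11, 0, 0, 0], [0, 0, 0.1155, 0, 0, 0], [0, 0, 0.1155, 0, 0, 0]]])

```text
time_s: 37.12
position: [0.4638, 0.0247, 0.0089]
tcp_rot: [[1.0, -0.002, -0.003], [-0.002, -1.0, 0.0], [-0.003, -0.0, -1.0]]
force: [0.3, -0.4, -0.0]
opening: 1.001
grasp_force: 0.0
```

play_rows(motion=[[[0, 0, 0, 0, 0, 0], [0, 0, 0, 0, 0, 0], [0, 0, 0, 0, 0, 0], [0, 0, 0, 0, 0, 0], [0, 0, 0, 0, 0, 0], [0, 0, 0, 0, 0, 0], [0, 0, 0, 0, 0, 0]]], fingers=0.0)

```text
time_s: 37.7
position: [0.465, 0.0255, 0.0108]
tcp_rot: [[1.0, -0.0, 0.002], [-0.0, -1.0, -0.0], [0.002, 0.0, -1.0]]
force: [0.5, -0.1, 5.5]
opening: 0.725
grasp_force: 30.0
```

play_rows(motion=[[[0, 0, -0.005, 0, 0, 0], [0, 0, -0.02, 0, 0, 0], [0, 0, -0.04, 0, 0, 0], [0, 0, -0.06, 0, 0, 0], [0, 0, -0.075, 0, 0, 0], [0.008, -0.004, -0.085, 0, 0, 0], [0.025, -0.013, -0.085, 0, 0, 0], [0.047, -0.024, -0.085, 0, 0, 0]]])

```text
time_s: 38.37
position: [0.5095, 0.0496, 0.0955]
tcp_rot: [[1.0, -0.001, -0.003], [-0.001, -1.0, -0.0], [-0.003, 0.0, -1.0]]
force: [-0.4, -0.9, -3.6]
opening: 0.727
grasp_force: 30.0
```

play_rows(motion=[[[0.023, -0.012, 0, 0, 0, 0], [0.047, -0.024, 0, 0, 0, 0], [0.071, -0.037, 0, 0, 0, 0], [0.095, -0.05, 0, 0, 0, 0], [0.119, -0.062, 0, 0, 0, 0], [0.14, -0.074, 0, 0, 0, 0], [0.153, -0.08, 0, 0, 0, 0], [0.1575, -0.0825, 0, 0, 0, 0]]])

```text
time_s: 39.03
position: [0.6702, 0.1331, 0.094]
tcp_rot: [[1.0, 0.001, 0.0], [0.001, -1.0, 0.0], [0.0, -0.0, -1.0]]
force: [0.4, -0.3, -3.3]
opening: 0.723
grasp_force: 30.0
```

play_rows(motion=[[[0, 0, 0, 0, 0, 0], [0, 0, 0.015, 0, 0, 0], [0, 0, 0.03, 0, 0, 0], [0, 0, 0.045, 0, 0, 0], [0, 0, 0.05, 0, 0, 0], [0, 0, 0.05, 0, 0, 0], [0, 0, 0.05, 0, 0, 0]]])

```text
time_s: 39.62
position: [0.6679, 0.1315, 0.0449]
tcp_rot: [[1.0, -0.0, -0.002], [-0.0, -1.0, -0.0], [-0.002, 0.0, -1.0]]
force: [0.7, 0.3, -5.1]
opening: 0.725
grasp_force: 30.0
```

```bash
python3 - <<'E'
from h import *
s=bot.read_state(); print(s["position"].round(4),s["time_s"],s["grasp_force"])
d=imaging.capture("scene")
ms=out("scene","stand_large",d,(.669,.132,.01)); m=out("scene","reel_large",d,(.669,.132,.07))
if m is not None: print("reel",fit(d,m,.032,s["position"][2],s["position"][2]+.06,(.669,.132)))
if ms is not None: print("stand",fit(d,ms,.062,0,.010,(.669,.132)), fit(d,ms|m,.062,0,.010,(.669,.132),extra=m.astype(np.float32)))
E
```

```text
[0.6679 0.1315 0.0449] 39.6167 29.999812450550962
reel (array([0.66934087, 0.12904086]), np.float64(0.7360187768936157))
stand (array([0.667159  , 0.12891019]), np.float64(0.7371256947517395)) (array([0.66659991, 0.12859081]), np.float64(0.9616912007331848))
```

Aligned within 3 mm; lower and release.

play_rows(motion=[[[0, 0, 0.008, 0, 0, 0], [0, 0, 0.016, 0, 0, 0], [0, 0, 0.023, 0, 0, 0], [0, 0, 0.029, 0, 0, 0], [0, 0, 0.033, 0, 0, 0], [0, 0, 0.035, 0, 0, 0], [0, 0, 0.035, 0, 0, 0], [0, 0, 0.035, 0, 0, 0]]])

```text
time_s: 40.43
position: [0.6679, 0.1319, 0.0109]
tcp_rot: [[1.0, 0.0, -0.002], [0.0, -1.0, -0.0], [-0.002, 0.0, -1.0]]
force: [-4.3, -1.2, 5.2]
opening: 0.729
grasp_force: 30.0
```

play_rows(motion=[[[0, 0, 0, 0, 0, 0], [0, 0, 0, 0, 0, 0], [0, 0, 0, 0, 0, 0], [0, 0, 0, 0, 0, 0], [0, 0, 0, 0, 0, 0], [0, 0, 0, 0, 0, 0]]], fingers=0.087)

```text
time_s: 40.93
position: [0.6693, 0.132, 0.01]
tcp_rot: [[1.0, -0.0, 0.001], [-0.0, -1.0, 0.0], [0.001, -0.0, -1.0]]
force: [-0.3, 0.7, 0.1]
opening: 0.989
grasp_force: 0.0
```

play_rows(motion=[[[0, 0, -0.025, 0, 0, 0], [0, 0, -0.06, 0, 0, 0], [0, 0, -0.095, 0, 0, 0], [-0.01, 0.02, -0.11, 0, 0, 0], [-0.027, 0.054, -0.11, 0, 0, 0], [-0.044, 0.088, -0.11, 0, 0, 0], [-0.061, 0.122, -0.11, 0, 0, 0], [-0.078, 0.156, -0.11, 0, 0, 0]]])

```text
time_s: 41.6
position: [0.5903, -0.0252, 0.1204]
tcp_rot: [[1.0, 0.001, 0.001], [0.001, -1.0, -0.0], [0.001, 0.0, -1.0]]
force: [0.5, -0.8, -0.5]
opening: 1.0
grasp_force: 0.0
```

play_rows(motion=[[[-0.017, 0.034, 0, 0, 0, 0], [-0.034, 0.067, 0, 0, 0, 0], [-0.051, 0.1, 0, 0, 0, 0], [-0.068, 0.134, 0, 0, 0, 0], [-0.085, 0.168, 0, 0, 0, 0], [-0.102, 0.201, 0, 0, 0, 0], [-0.119, 0.235, 0, 0, 0, 0], [-0.131, 0.259, 0, 0, 0, 0]]])

```text
time_s: 42.27
position: [0.4588, -0.2861, 0.1202]
tcp_rot: [[1.0, -0.002, 0.001], [-0.002, -1.0, -0.002], [0.001, 0.002, -1.0]]
force: [-0.3, -0.2, 0.5]
opening: 0.996
grasp_force: 0.0
```

play_rows(motion=[[[0, 0, 0, 0, 0, 0], [0, 0, 0.01, 0, 0, 0], [0, 0, 0.03, 0, 0, 0], [0, 0, 0.055, 0, 0, 0], [0, 0, 0.075, 0, 0, 0], [0, 0, 0.09, 0, 0, 0], [0, 0, 0.094, 0, 0, 0], [0, 0, 0.094, 0, 0, 0]]])

```text
time_s: 42.93
position: [0.4595, -0.2808, 0.0244]
tcp_rot: [[1.0, 0.002, -0.003], [0.002, -1.0, 0.003], [-0.003, -0.003, -1.0]]
force: [-1.2, -0.9, 0.0]
opening: 0.999
grasp_force: 0.0
```

play_rows(motion=[[[0, 0, 0, 0, 0, 0], [0, 0, 0, 0, 0, 0], [0, 0, 0, 0, 0, 0], [0, 0, 0, 0, 0, 0], [0, 0, 0, 0, 0, 0], [0, 0, 0, 0, 0, 0], [0, 0, 0, 0, 0, 0], [0, 0, 0, 0, 0, 0]]], fingers=0.0)

```text
time_s: 43.6
position: [0.46, -0.2832, 0.0262]
tcp_rot: [[1.0, -0.0, 0.0], [-0.0, -1.0, -0.0], [0.0, 0.0, -1.0]]
force: [-0.3, -1.1, 0.0]
opening: 0.546
grasp_force: 30.0
```

```bash
python3 chk.py large .668 .131 .01
```

```text
[ 0.46   -0.2832  0.0262] 43.6 0.546 [-0.3 -1.1  0. ]
large top [0.6688 0.134 ] 0.934
large scene [0.6676 0.1299] 0.954
```

play_rows(motion=[[[0, 0, -0.01, 0, 0, 0], [0, 0, -0.03, 0, 0, 0], [0, 0, -0.05, 0, 0, 0], [0, -0.01, -0.06, 0, 0, 0], [0, -0.035, -0.06, 0, 0, 0], [0, -0.065, -0.06, 0, 0, 0], [0, -0.095, -0.06, 0, 0, 0], [0, -0.125, -0.06, 0, 0, 0]]])

```text
time_s: 44.47
position: [0.4592, -0.1561, 0.0864]
tcp_rot: [[1.0, -0.001, -0.0], [-0.001, -1.0, 0.001], [-0.0, -0.001, -1.0]]
force: [0.0, 0.1, -1.9]
opening: 0.545
grasp_force: 30.0
```

play_rows(motion=[[[0.001, -0.03, 0, 0, 0, 0], [0.002, -0.06, 0, 0, 0, 0], [0.003, -0.09, 0, 0, 0, 0], [0.003, -0.12, 0, 0, 0, 0], [0.003, -0.145, 0, 0, 0, 0], [0.003, -0.165, 0, 0, 0, 0], [0.003, -0.178, 0, 0, 0, 0], [0.003, -0.1835, 0, 0, 0, 0]]])

```text
time_s: 45.13
position: [0.4616, 0.028, 0.0862]
tcp_rot: [[1.0, 0.003, -0.001], [0.003, -1.0, 0.001], [-0.001, -0.001, -1.0]]
force: [-0.0, -0.1, -1.4]
opening: 0.544
grasp_force: 30.0
```

play_rows(motion=[[[0, 0, 0, 0, 0, 0], [0, 0, 0.015, 0, 0, 0], [0, 0, 0.03, 0, 0, 0], [0, 0, 0.04, 0, 0, 0], [0, 0, 0.045, 0, 0, 0], [0, 0, 0.045, 0, 0, 0], [0, 0, 0.045, 0, 0, 0]]])

```text
time_s: 45.72
position: [0.463, 0.0249, 0.0411]
tcp_rot: [[1.0, -0.001, -0.0], [-0.001, -1.0, -0.0], [-0.0, 0.0, -1.0]]
force: [0.6, -0.2, -1.0]
opening: 0.547
grasp_force: 30.0
```

```bash
python3 - <<'E'
from h import *
s=bot.read_state(); print(s["position"].round(4),s["time_s"],s["grasp_force"]); z=s["position"][2]+.0073
d=imaging.capture("scene")
ms=out("scene","stand_small",d,(.463,.025,.01)); m=out("scene","reel_small",d,(.463,.025,z+.02))
if m is not None: print("reel",fit(d,m,.024,z,z+.04,(.463,.025)))
if ms is not None: print("stand",fit(d,ms|m,.046,0,.010,(.463,.025),extra=m.astype(np.float32)))
E
```

```text
[0.463  0.0249 0.0411] 45.7167 29.999799287470523
reel (array([0.46180073, 0.02204405]), np.float64(0.821786105632782))
stand (array([0.4594549, 0.0226344]), np.float64(0.9556381106376648))
```

play_rows(motion=[[[-0.001, 0, 0.009, 0, 0, 0], [-0.001, 0, 0.018, 0, 0, 0], [-0.001, 0, 0.026, 0, 0, 0], [-0.001, 0, 0.032, 0, 0, 0], [-0.001, 0, 0.036, 0, 0, 0], [-0.001, 0, 0.0382, 0, 0, 0], [-0.001, 0, 0.0382, 0, 0, 0], [-0.001, 0, 0.0382, 0, 0, 0]]])

```text
time_s: 46.53
position: [0.4616, 0.0255, 0.0033]
tcp_rot: [[1.0, 0.0, -0.001], [0.0, -1.0, 0.0], [-0.001, -0.0, -1.0]]
force: [-0.9, 0.3, 4.4]
opening: 0.542
grasp_force: 30.0
```

play_rows(motion=[[[0, 0, 0, 0, 0, 0], [0, 0, 0, 0, 0, 0], [0, 0, 0, 0, 0, 0], [0, 0, 0, 0, 0, 0], [0, 0, 0, 0, 0, 0], [0, 0, 0, 0, 0, 0]]], fingers=0.087)

```text
time_s: 47.03
position: [0.462, 0.0254, 0.0027]
tcp_rot: [[1.0, -0.0, -0.0], [-0.0, -1.0, 0.0], [-0.0, -0.0, -1.0]]
force: [-0.6, -0.2, 0.7]
opening: 0.909
grasp_force: 0.0
```

play_rows(motion=[[[0, 0, -0.02, 0, 0, 0], [0, 0, -0.05, 0, 0, 0], [0, 0, -0.09, 0, 0, 0], [0, 0, -0.13, 0, 0, 0], [0, 0, -0.16, 0, 0, 0], [0, 0.03, -0.18, 0, 0, 0], [0, 0.07, -0.18, 0, 0, 0], [0, 0.11, -0.18, 0, 0, 0]]])

```text
time_s: 47.7
position: [0.4629, -0.0854, 0.1849]
tcp_rot: [[1.0, 0.003, 0.004], [0.003, -1.0, -0.002], [0.004, 0.002, -1.0]]
force: [0.7, -0.1, -0.3]
opening: 1.0
grasp_force: 0.0
```

play_rows(motion=[[[0, 0.04, 0, 0, 0, 0], [0, 0.08, 0, 0, 0, 0], [0, 0.12, 0, 0, 0, 0], [0, 0.16, 0, 0, 0, 0], [0, 0.18, 0, 0, 0, 0], [0, 0.18, 0, 0, 0, 0], [0, 0.18, 0, 0, 0, 0], [0, 0.18, 0, 0, 0, 0]]])

```text
time_s: 48.37
position: [0.4612, -0.2633, 0.1824]
tcp_rot: [[1.0, -0.0, -0.001], [-0.0, -1.0, 0.002], [-0.001, -0.002, -1.0]]
force: [-0.1, 1.0, 0.1]
opening: 0.998
grasp_force: 0.0
```

```bash
python3 chk.py tiny .442 .254 .01 small .463 .025 .01 medium .649 -.112 .01 large .669 .132 .01
python3 - <<'E'
from h import *
d=imaging.capture("scene"); cv2.imwrite("pics/s9.png",cv2.resize(d["frame"][150:380,160:500,::-1],None,fx=2.3,fy=2.3))
E
```

```text
[ 0.4612 -0.2633  0.1824] 48.3667 0.998 [-0.1  1.   0.1]
tiny top [0.4407 0.2555] 0.796
tiny scene [0.4383 0.2515] 0.934
small top [0.4623 0.0275] 0.759
small scene [0.4583 0.0225] 0.941
medium top [ 0.6486 -0.1087] 0.959
medium scene [ 0.6477 -0.1141] 0.962
large top [0.6693 0.1338] 0.962
large scene [0.666  0.1299] 0.929
```

View pics/s9.png

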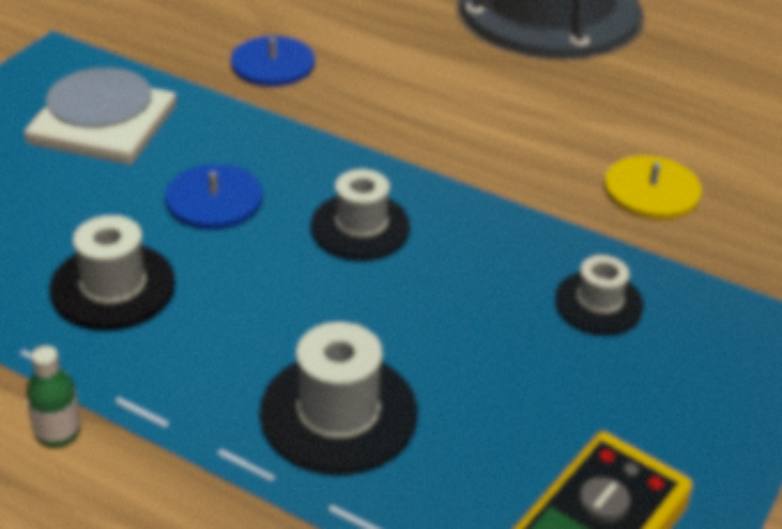

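All four reels lie flat on their own stands (crop pixels: tiny (602,285), small (361,205), medium (108,260), large (339,380)). The pan at (98,97) is empty and the gripper is clear.

```bash
python3 -c "
from rig import bot
print(bot.hand_in())"
```

```text
the job is handed in; nothing more can be done
None
```

I handed the job in at about 48 s: all four reels lie flat on their own stands, the pan is empty and the multimeter was not touched, though hand-in returned no verdict. The first grasp missed because the fingertips sit about 35 mm higher than the stated geometry; I corrected for this and nothing was disturbed.

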